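# Empty the purple-capped bead shaker

### The arm

A 7-joint arm with a two-finger parallel gripper is mounted at the origin on the work surface. World frame = base frame: x ahead of the robot, y to its left, z up, the work surface at z = 0. Lengths are in m, angles in rad, forces in N, time in s.
With the tool pointing down it reaches from about 0.4 to 0.85 m from the base axis. Payload 10.4 kg.
Tool frame: the origin (TCP) lies midway between the tips of the shut fingers; the grasp point (between the pads) lies 19 mm behind it; z points along the fingers, y is the line along which they close (so a half turn about z gives the same grasp; the last joint's range is limited). The gripper opens to 87 mm and grips with 3 to 60 N. Pads are 19 mm wide; open, the fingers measure 117 mm over their backs; the gripper's body (75 mm by 190 mm) begins 51 mm behind the grasp point.
Start: joints at [-1.168, 0.332, -0.065, 1.46, 0.022, 1.35, -0.088], TCP at [0.258, 0.569, 0.223] pointing down, gripper open.
Joint ranges: [-2.6, 2.6], [-0.5, 2.12], [-1.47, 1.34], [0.16, 2.42], [-1.27, 4.41], [0.06, 2.06], [-2.6, 2.6]. Speed limits (rad/s): [2.22, 2.22, 2.79, 2.79, 3.14, 3.14, 3.14].

### API

Orientations are given as a unit quaternion [x, y, z, w].
In Python, from bench import sensors, eyes, order gives the robot as it stands.
- The arm moves only by the tool arm_command, never from a script. Its argument "steps" is a list of rows, each an object with "rot": the turn, a rotation vector about the world's x, y, z in degrees, a list of three; "slide": the shift along the world's x, y, z in m, a list of three; "grip": the opening, from 0 (shut) to 1 (fully open). A call has exactly 8 rows; each row shifts and turns the commanded pose from where the row before left it; what a row does not reach is not made up. A row lasts 1/8 s, in which the tool goes at most 62.5 mm and 10.7 degrees, less where a joint would pass 70% of its speed; a pose out of reach is approached as far as the arm can. A call with a gripper value outside its range is refused whole. The fingers move at their own pace and stop on an object; "newtons" is the grip in N (left out, the last holds). Time passes only in rows, so rows that do not move let the fingers close, or fill a call up. It gives the time, the measured TCP pose, the force, the opening and the grip force at its end, in the units of the state.
- sensors.read_state(): the state, without advancing time (a new reading comes with each control period).
- eyes.camera(name): name is "side" or "top"; returns a dict with "pixels" (420x560x3 uint8, red, green, blue), "intrinsics" (3x3 intrinsics, pixels), "k1" (the pictures are not rectified: a ray, as slopes to the right and down, at radius r is drawn at 1 + k1 r^2 times it, then the intrinsics apply), "pose" (4x4, takes a point from camera to world coordinates). Camera axes: x right, y down, z forward; pixel columns grow to the right and rows downward; lengths in m; the calibration is good to about 2 mm. A picture is of the moment at which its call begins. There is no depth.
- order.close_job(): hands the job in; it is judged then, once.
Trained networks look in a picture, given as the dict that the camera call returned (one of the last four; its "shot" number tells which), for a name from the list of things; names that differ only in an ending like _2 or _b are one class to them, and where a whole thing is asked for, a point or a joint stands for the part that bears it (a point fixed in the world has none). Each returns a list of dicts, best first, with "conf" (0 to 1); they miss things now and then, are a little off and sometimes report something else, mostly with a low value. They report only what shows in the picture. A call takes as long as a camera call. They do not tell look-alikes from the thing itself.
- eyes.look_for(name, picture): "bbox" ([left, top, right, bottom] in pixels, round what is visible of it).
The state is a dict: "time": time; "joint_positions": joint angles; "joint_vel": joint speeds; "joint_torque": joint torques, N m; "ee_pos": TCP position; "eef_rot": TCP orientation; "ft_force": force on the tool from outside, world axes, zero at the start; "torque": the same for the moment, N m; "width": finger opening in m; "grip_force": force on a finger pad.
Only numpy, scipy, OpenCV 4.12 (cv2) and the standard library are available. Lean on these libraries where they do the work, as an engineer would, in place of code of your own. Each camera call takes 0.05 s, during which the arm holds its last target. There are 200 camera calls.

### The job

Two brass beads too big for the holes are left in the purple-capped bead shaker on the tipping stand. First unscrew the perforated purple cap (a part turn anticlockwise, then lift it off) and set it right way up on the round grey pad of the stand; then swing the open jar over with its orange-knobbed lever so that both beads pour out of the mouth into the stand's tray.

Things in the scene. Friction and masses are not known exactly. Their poses are not given: they have to be found in the camera images.
- stand: Tipping stand fixed on the table; origin on the table under the jar's axis, z up. The jar hangs on an axle along x, 95 mm up; it tips only to -y. Lever's orange knob (26 mm ball): x 100, y 35, z 160 mm; push it to y -40 (1 to 3 N) and the jar falls over by itself to 120 degrees. Grey pad, 84 mm across: centre x 0, y 130, top z 15. Tray inside: x -63..63, y -206..-44, floor z 16, rims up to z 52.
- cap_center (a point): Centre (half-way up, on the axis) of the purple cap: round, 61 mm across, 25 mm high, flat top with seven holes, 35 g; z is its axis, up. At the start it is locked on the upright jar, centre 155 mm above the table. Turned 60 to 110 degrees anticlockwise seen from above (75 is good) it lifts straight off; it turns easily, does not rise in turning, is blocked clockwise. Lift it 25 mm to clear the neck.
- bead_a_center (a point): Centre of a brass bead, a ball 15 mm across, 12 g, at the start on the floor of the glass jar. The jar: 51 mm across, neck 39 mm, mouth (34 mm bore) 163 mm above the table while upright, between two metal uprights 107 mm high at x = -50 and +50 mm of the stand.
- bead_b_center (a point): Centre of the second brass bead, the same as the first. The lever's 10 mm bar runs from the knob down to the axle at x 100, y 0, z 95 mm of the stand; let go before the jar is 40 degrees over, it may fall back upright.
Mind the look-alikes: they are no part of the job. Of the things that look like the part that bears cap_center, the largest one is meant.

How it is judged:
On the way:
1. the cap is off the jar and lies right way up on the grey pad (z of cap_center in the frame of stand below 0.034 m and y of cap_center in the frame of stand between 0.105 and 0.155 m and x of cap_center in the frame of stand between -0.025 and 0.025 m and angle between cap_center's own z axis and vertical below 0.17 rad), for 0.2 s.
At the end, for the whole second after the job is handed in: The cap lies right way up (within 10 degrees) on the grey pad, its centre within 25 mm of the pad's centre along x and along y, and both beads lie inside the tray (all of step 1 and x of bead_a_center in the frame of stand between -0.064 and 0.064 m and y of bead_a_center in the frame of stand between -0.207 and -0.043 m and z of each of bead_a_center, bead_b_center in the frame of stand below 0.036 m and x of bead_b_center in the frame of stand between -0.064 and 0.064 m and y of bead_b_center in the frame of stand between -0.207 and -0.043 m); the robot touches nothing.
It also fails if it takes over 48 s, if anything falls off the work surface, if the arm or the gripper's body presses on something with over 40 N, if the wrist force passes 120 N, or if a joint passes its speed limit or range.

## Working session

There is one attempt and no reset: what is moved stays moved. The work goes in short steps, Python scripts to look and compute and a tool call to move; the robot and the scene stay as the last step left them, time stands still between calls to the robot, and variables do not carry over. Pictures are saved under pics/ and viewed, at most 10 in all, crops included, and the job is handed in when it is done.

Besides the shell and the picture viewer there is one more tool, called after "Request:" by a JSON object that holds its "name" and its "arguments", one argument or row to a line. arm_command: Moves the arm, as the interface text tells. Its arguments: {"type":"object","properties":{"steps":{"type":"array","items":{"type":"object","properties":{"rot":{"type":"array","items":{"type":"number"}},"slide":{"type":"array","items":{"type":"number"}},"grip":{"type":"number"}}}},"newtons":{"type":"number"}},"required":["steps"]}

```bash
mkdir -p pics
cat > h.py <<'E'
import numpy as np, cv2, pickle
from bench import sensors, eyes, order
def shot(n,tag):
    d=eyes.camera(n); cv2.imwrite(f'pics/{tag}.png',cv2.cvtColor(d['pixels'],cv2.COLOR_RGB2BGR)); pickle.dump(d,open(f'pics/{tag}.pkl','wb')); return d
def ray(d,u,v):
    K=np.array(d['intrinsics']);T=np.array(d['pose'])
    x=cv2.undistortPoints(np.array([[[u,v]]],float),K,np.array([d['k1'],0,0,0.]))[0,0]
    return T[:3,3],T[:3,:3]@np.array([x[0],x[1],1])
def atz(d,u,v,z):
    o,r=ray(d,u,v); return o+r*(z-o[2])/r[2]
def proj(d,P):
    K=np.array(d['intrinsics']);Ti=np.linalg.inv(np.array(d['pose']))
    P=np.atleast_2d(P).astype(float); rv=cv2.Rodrigues(Ti[:3,:3])[0]
    return cv2.projectPoints(P,rv,Ti[:3,3],K,np.array([d['k1'],0,0,0.]))[0][:,0]
E
python3 - <<'E'
from h import *
for n in('side','top'):
    d=shot(n,n+'0'); print(n,np.round(d['pose'],3).tolist(),d['k1'])
    for k in('stand','cap_center','bead_a_center'):
        print(k,[(np.round(r['bbox']).tolist(),round(r['conf'],2)) for r in eyes.look_for(k,d)])
s=sensors.read_state();print(s['time'],s['ee_pos'],s['eef_rot'],s['width'])
E
```

```text
side [[-0.978, -0.133, 0.162, 0.426], [-0.21, 0.582, -0.785, 0.538], [0.01, -0.802, -0.597, 0.51], [0.0, 0.0, 0.0, 1.0]] -0.08745709182804381
stand [([197.0, 162.0, 325.0, 355.0], 0.89)]
cap_center [([359.0, 237.0, 385.0, 262.0], 0.94), ([265.0, 156.0, 300.0, 195.0], 0.66), ([156.0, 247.0, 179.0, 274.0], 0.64), ([200.0, 160.0, 326.0, 359.0], 0.61)]
bead_a_center []
top [[-0.013, -0.999, 0.052, 0.515], [-1.0, 0.015, 0.027, 0.032], [-0.028, -0.052, -0.998, 0.772], [0.0, 0.0, 0.0, 1.0]] 0.01666729768605523
stand [([189.0, 143.0, 444.0, 284.0], 0.78)]
cap_center [([257.0, 110.0, 274.0, 133.0], 0.85), ([286.0, 197.0, 333.0, 238.0], 0.67), ([315.0, 296.0, 342.0, 324.0], 0.55)]
bead_a_center []
0.4 [0.25810123 0.56917373 0.22244688] [ 2.11270144e-01  9.77427706e-01 -7.27669499e-05 -5.02728210e-06] 0.08693206076271014
```

View pics/side0.png

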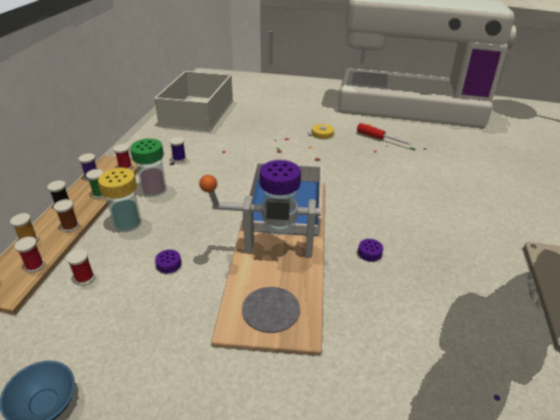

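View pics/top0.png

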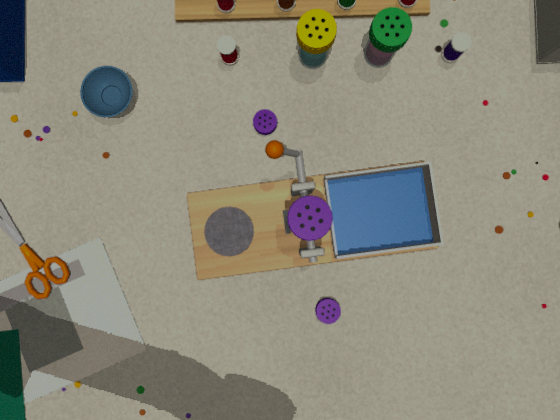

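The views show the jar's cap at top (310,217) / side (280,178), the pad at top (229,231) / side (271,309) and the knob at top (275,149) / side (208,183). The small purple caps lying on the table are look-alikes. Next I fit the stand pose.

```bash
cat > fit.py <<'E'
from h import *
from scipy.optimize import least_squares
S=pickle.load(open('pics/side0.pkl','rb'));T=pickle.load(open('pics/top0.pkl','rb'))
def cen(d,lo,hi,seed):
    hsv=cv2.cvtColor(d['pixels'],cv2.COLOR_RGB2HSV); m=cv2.inRange(hsv,lo,hi)
    m=cv2.morphologyEx(m,cv2.MORPH_CLOSE,np.ones((7,7)))
    n,l,st,c=cv2.connectedComponentsWithStats(m); k=l[seed[1],seed[0]]
    return (c[k],st[k].tolist())
for nm,d,seed in(('kT',T,(275,149)),('kS',S,(208,183))): print(nm,cen(d,(3,150,80),(18,255,255),seed))
for nm,d,seed in(('cT',T,(310,217)),('cS',S,(280,170))): print(nm,cen(d,(125,90,20),(155,255,255),seed))
kT,kS=cen(T,(3,150,80),(18,255,255),(275,149))[0],cen(S,(3,150,80),(18,255,255),(208,183))[0]
cT=cen(T,(125,90,20),(155,255,255),(310,217))[0]
obs=[(T,(100,35,160),kT),(S,(100,35,160),kS),(T,(0,0,165),cT),(T,(0,130,15),(229,231.5)),(S,(0,130,15),(271,309))]
def W(p,P):
    c,s=np.cos(p[2]),np.sin(p[2]); x,y,z=np.array(P)/1000
    return np.array([p[0]+c*x-s*y,p[1]+s*x+c*y,z])
f=lambda p:np.concatenate([proj(d,W(p,P))[0]-o for d,P,o in obs])
r=least_squares(f,[.49,-.02,0]); p=r.x
print(p,np.degrees(p[2])); print(r.fun.reshape(-1,2).round(1))
for n,P in(('cap',(0,0,155)),('pad',(0,130,15)),('knob',(100,35,160)),('knob-40',(100,-40,160))): print(n,W(p,P).round(4))
print('corners T',proj(T,[W(p,(63,-206,52)),W(p,(-63,-206,52))]))
E
python3 fit.py
```

```text
kT (array([274.22924901, 149.16600791]), [266, 141, 18, 18, 253])
kS (array([207.79411765, 183.01470588]), [200, 175, 16, 17, 204])
cT (array([309.3379484 , 217.62932662]), [287, 196, 46, 45, 1589])
cS (array([279.64695946, 176.90625   ]), [260, 160, 41, 35, 1184])
[5.35323752e-01 2.71856819e-04 1.19813939e-01] 6.864833047017446
[[-0.2 -0.1]
 [ 0.6  0.6]
 [ 0.2 -0. ]
 [-0.5 -0.6]
 [ 0.2 -0.7]]
cap [5.353e-01 3.000e-04 1.550e-01]
pad [0.5198 0.1293 0.015 ]
knob [0.6304 0.047  0.16  ]
knob-40 [ 0.6394 -0.0275  0.16  ]
corners T [[428.58564494 163.67496759]
 [440.73224107 242.14118297]]
```

Request:
{"name": "arm_command", "arguments": {
  "steps": [
    {"rot": [0,0,-8.3],"slide": [0.0173,-0.0356,0],"grip": 1},
    {"rot": [0,0,-8.3],"slide": [0.0173,-0.0356,0],"grip": 1},
    {"rot": [0,0,-8.3],"slide": [0.0173,-0.0356,0],"grip": 1},
    {"rot": [0,0,-8.3],"slide": [0.0173,-0.0356,0],"grip": 1},
    {"rot": [0,0,-8.3],"slide": [0.0173,-0.0356,0],"grip": 1},
    {"rot": [0,0,-8.3],"slide": [0.0173,-0.0356,0],"grip": 1},
    {"rot": [0,0,-8.3],"slide": [0.0173,-0.0356,0],"grip": 1},
    {"rot": [0,0,-8.3],"slide": [0.0173,-0.0356,0],"grip": 1}
  ],
  "newtons": 20
}}

```text
time: 1.4
ee_pos: [0.397, 0.2832, 0.2227]
eef_rot: [0.714, 0.7, 0.0, -0.0]
ft_force: [0.6, 0.5, -1.0]
width: 0.0872
grip_force: 0.0
```

Request:
{"name": "arm_command", "arguments": {
  "steps": [
    {"rot": [0,0,-8.3],"slide": [0.0173,-0.0356,0],"grip": 1},
    {"rot": [0,0,-8.3],"slide": [0.0173,-0.0356,0],"grip": 1},
    {"rot": [0,0,-8.3],"slide": [0.0173,-0.0356,0],"grip": 1},
    {"rot": [0,0,-8.3],"slide": [0.0173,-0.0356,0],"grip": 1},
    {"rot": [0,0,-8.3],"slide": [0.0173,-0.0356,0],"grip": 1},
    {"rot": [0,0,-8.3],"slide": [0.0173,-0.0356,0],"grip": 1},
    {"rot": [0,0,-8.3],"slide": [0.0173,-0.0356,0],"grip": 1},
    {"rot": [0,0,-8.3],"slide": [0.0173,-0.0356,0],"grip": 1}
  ]
}}

```text
time: 2.4
ee_pos: [0.5354, -0.0015, 0.2228]
eef_rot: [0.981, 0.195, 0.0, -0.0]
ft_force: [0.4, 0.4, -0.4]
width: 0.0869
grip_force: 0.0
```

Request:
{"name": "arm_command", "arguments": {
  "steps": [
    {"slide": [0,0.0018,-0.025],"grip": 1},
    {"slide": [0,0,-0.025],"grip": 1},
    {"slide": [0,0,-0.025],"grip": 1},
    {"grip": 1},
    {"grip": 0.3},
    {"grip": 0.3},
    {"grip": 0.3},
    {"grip": 0.3}
  ],
  "newtons": 20
}}

```text
schema error: expected keys rot, slide, grip
```

Request:
{"name": "arm_command", "arguments": {
  "steps": [
    {"rot": [0,0,0],"slide": [0,0.0018,-0.025],"grip": 1},
    {"rot": [0,0,0],"slide": [0,0,-0.025],"grip": 1},
    {"rot": [0,0,0],"slide": [0,0,-0.025],"grip": 1},
    {"rot": [0,0,0],"slide": [0,0,0],"grip": 1},
    {"rot": [0,0,0],"slide": [0,0,0],"grip": 0.3},
    {"rot": [0,0,0],"slide": [0,0,0],"grip": 0.3},
    {"rot": [0,0,0],"slide": [0,0,0],"grip": 0.3},
    {"rot": [0,0,0],"slide": [0,0,0],"grip": 0.3}
  ],
  "newtons": 20
}}

```text
time: 3.4
ee_pos: [0.5353, 0.0015, 0.1481]
eef_rot: [0.98, 0.198, 0.001, 0.0]
ft_force: [-0.7, -0.5, 2.6]
width: 0.0605
grip_force: 20.0
```

Width 60.5 mm and 20 N, so the cap is gripped. Now I turn it 76°.

Request:
{"name": "arm_command", "arguments": {
  "steps": [
    {"rot": [0,0,9.5],"slide": [0,0,0],"grip": 0.3},
    {"rot": [0,0,9.5],"slide": [0,0,0],"grip": 0.3},
    {"rot": [0,0,9.5],"slide": [0,0,0],"grip": 0.3},
    {"rot": [0,0,9.5],"slide": [0,0,0],"grip": 0.3},
    {"rot": [0,0,9.5],"slide": [0,0,0],"grip": 0.3},
    {"rot": [0,0,9.5],"slide": [0,0,0],"grip": 0.3},
    {"rot": [0,0,9.5],"slide": [0,0,0],"grip": 0.3},
    {"rot": [0,0,9.5],"slide": [0,0,0],"grip": 0.3}
  ]
}}

```text
time: 4.4
ee_pos: [0.5356, 0.0, 0.1481]
eef_rot: [0.649, 0.761, 0.0, 0.001]
ft_force: [1.3, -3.6, 1.6]
width: 0.0601
grip_force: 20.0
```

Request:
{"name": "arm_command", "arguments": {
  "steps": [
    {"rot": [0,0,0],"slide": [0,0,0],"grip": 0.3},
    {"rot": [0,0,0],"slide": [0,0,0.002],"grip": 0.3},
    {"rot": [0,0,0],"slide": [0,0,0.002],"grip": 0.3},
    {"rot": [0,0,0],"slide": [0,0,0.002],"grip": 0.3},
    {"rot": [0,0,0],"slide": [0,0,0.003],"grip": 0.3},
    {"rot": [0,0,0],"slide": [0,0,0.003],"grip": 0.3},
    {"rot": [0,0,0],"slide": [0,0,0.003],"grip": 0.3},
    {"rot": [0,0,0],"slide": [0,0,0],"grip": 0.3}
  ]
}}

```text
time: 5.4
ee_pos: [0.5349, 0.0016, 0.1628]
eef_rot: [0.651, 0.759, 0.0, -0.0]
ft_force: [-1.3, -1.4, 3.9]
width: 0.0605
grip_force: 20.0
```

Request:
{"name": "arm_command", "arguments": {
  "steps": [
    {"rot": [0,0,0],"slide": [0,0,0.012],"grip": 0.3},
    {"rot": [0,0,0],"slide": [0,0,0.02],"grip": 0.3},
    {"rot": [0,0,0],"slide": [0,0,0.02],"grip": 0.3},
    {"rot": [0,0,0],"slide": [0,0,0],"grip": 0.3},
    {"rot": [0,0,0],"slide": [-0.004,0.032,0],"grip": 0.3},
    {"rot": [0,0,0],"slide": [-0.004,0.032,0],"grip": 0.3},
    {"rot": [0,0,0],"slide": [-0.004,0.032,0],"grip": 0.3},
    {"rot": [0,0,0],"slide": [-0.004,0.032,0],"grip": 0.3}
  ]
}}

```text
time: 6.4
ee_pos: [0.5183, 0.1308, 0.214]
eef_rot: [0.651, 0.759, -0.0, -0.0]
ft_force: [0.6, -0.1, 0.1]
width: 0.0606
grip_force: 20.0
```

Run:
```python
from h import *
d=shot('side','side1');print(eyes.look_for('cap_center',d)[:4],sensors.read_state()['ee_pos'])
```

```text
[{'bbox': [248.1, 167.9, 301.0, 214.7], 'conf': 0.75}, {'bbox': [153.5, 249.0, 177.4, 274.4], 'conf': 0.6}] [0.51765096 0.13396393 0.21377748]
```

View pics/side1.png

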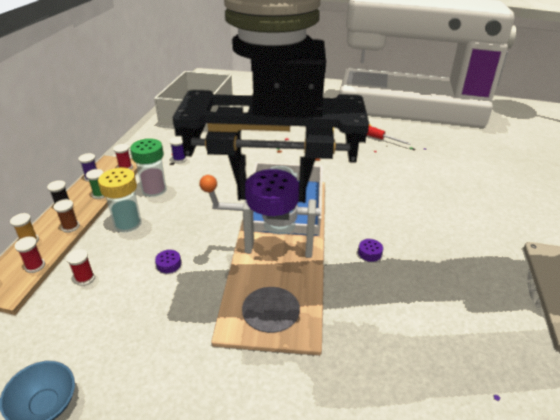

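The picture shows the cap held at (273,192), off the jar. The gripper's long side lies across the board, clear of the jar. I lower it now.

Request:
{"name": "arm_command", "arguments": {
  "steps": [
    {"rot": [0,0,0],"slide": [0.002,-0.003,-0.04],"grip": 0.3},
    {"rot": [0,0,0],"slide": [0,0,-0.05],"grip": 0.3},
    {"rot": [0,0,0],"slide": [0,0,-0.05],"grip": 0.3},
    {"rot": [0,0,0],"slide": [0,0,-0.03],"grip": 0.3},
    {"rot": [0,0,0],"slide": [0,0,-0.012],"grip": 0.3},
    {"rot": [0,0,0],"slide": [0,0,-0.006],"grip": 0.3},
    {"rot": [0,0,0],"slide": [0,0,-0.002],"grip": 0.3},
    {"rot": [0,0,0],"slide": [0,0,0],"grip": 0.3}
  ]
}}

```text
time: 7.5
ee_pos: [0.5215, 0.1266, 0.0254]
eef_rot: [0.651, 0.759, 0.001, 0.0]
ft_force: [0.4, -0.2, 0.3]
width: 0.0603
grip_force: 20.0
```

Request:
{"name": "arm_command", "arguments": {
  "steps": [
    {"rot": [0,0,0],"slide": [-0.001,0.002,-0.0015],"grip": 0.3},
    {"rot": [0,0,0],"slide": [0,0,-0.0015],"grip": 0.3},
    {"rot": [0,0,0],"slide": [0,0,-0.001],"grip": 0.3},
    {"rot": [0,0,0],"slide": [0,0,-0.001],"grip": 0.3},
    {"rot": [0,0,0],"slide": [0,0,0],"grip": 0.3},
    {"rot": [0,0,0],"slide": [0,0,0],"grip": 0.3},
    {"rot": [0,0,0],"slide": [0,0,0],"grip": 0.3},
    {"rot": [0,0,0],"slide": [0,0,0],"grip": 0.3}
  ]
}}

```text
time: 8.5
ee_pos: [0.5199, 0.1284, 0.0201]
eef_rot: [0.651, 0.759, 0.0, -0.0]
ft_force: [-4.5, -1.0, 7.0]
width: 0.0603
grip_force: 20.0
```

Request:
{"name": "arm_command", "arguments": {
  "steps": [
    {"rot": [0,0,0],"slide": [0,0,0],"grip": 1},
    {"rot": [0,0,0],"slide": [0,0,0],"grip": 1},
    {"rot": [0,0,0],"slide": [0,0,0],"grip": 1},
    {"rot": [0,0,0],"slide": [0,0,0.005],"grip": 1},
    {"rot": [0,0,0],"slide": [0,0,0.03],"grip": 1},
    {"rot": [0,0,0],"slide": [0,0,0.05],"grip": 1},
    {"rot": [0,0,0],"slide": [0,0,0.05],"grip": 1},
    {"rot": [0,0,0],"slide": [0,0,0.05],"grip": 1}
  ]
}}

```text
time: 9.5
ee_pos: [0.5198, 0.1283, 0.2067]
eef_rot: [0.651, 0.759, 0.0, 0.0]
ft_force: [1.6, 0.2, 0.2]
width: 0.0869
grip_force: 0.0
```

Run:
```python
from h import *
d=shot('side','side2');t=shot('top','top2')
for c in (d,t):
  for r in eyes.look_for('cap_center',c)[:4]:
    b=r['bbox'];print(np.round(b),round(r['conf'],2),atz(c,(b[0]+b[2])/2,(b[1]+b[3])/2,.0275).round(3))
s=sensors.read_state();print(s['ee_pos'],s['time'])
exec(open('fit.py').read().split("for nm")[0]); 
p=[.5353,.0003,.1198];c,s_=np.cos(p[2]),np.sin(p[2])
for y in(72,60,-15,-22): print(y,p[0]+c*.1-s_*y/1e3,p[1]+s_*.1+c*y/1e3)
```

```text
[254. 280. 294. 327.] 0.7 [0.515 0.13  0.028]
[154. 248. 180. 272.] 0.6 [0.699 0.081 0.027]
[255. 111. 277. 137.] 0.73 [0.698 0.063 0.027]
[224. 215. 248. 247.] 0.69 [0.519 0.116 0.027]
[315. 297. 341. 324.] 0.57 [ 0.387 -0.034  0.027]
[0.52032546 0.12855466 0.20543385] 9.7
72 0.6259782735357435 0.08373530852449024
60 0.6274124372537695 0.07182131782322233
-15 0.6363759604914316 -0.0026411240597020557
-22 0.6372125559936134 -0.009590951968775
```

View pics/side2.png

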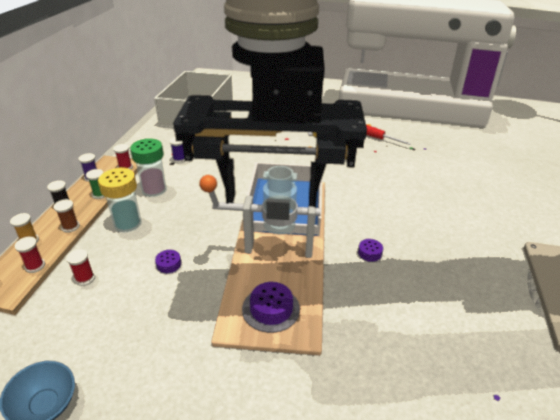

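The cap lies flat and centred on the pad at (271,303), and the jar is open. Next I go behind the knob with the fingers shut.

Request:
{"name": "arm_command", "arguments": {
  "steps": [
    {"rot": [0,0,0],"slide": [0.035,-0.013,0],"grip": 0},
    {"rot": [0,0,0],"slide": [0.035,-0.013,0],"grip": 0},
    {"rot": [0,0,0],"slide": [0.036,-0.014,0],"grip": 0},
    {"rot": [0,0,0],"slide": [0,0,0],"grip": 0},
    {"rot": [0,0,0],"slide": [0,0,0],"grip": 0},
    {"rot": [0,0,0],"slide": [0,0,-0.03],"grip": 0},
    {"rot": [0,0,0],"slide": [0,0,-0.03],"grip": 0},
    {"rot": [0,0,0],"slide": [0,0,0],"grip": 0}
  ]
}}

```text
time: 10.7
ee_pos: [0.6236, 0.0891, 0.1424]
eef_rot: [0.65, 0.76, -0.002, -0.002]
ft_force: [-0.0, 0.1, 0.5]
width: 0.0152
grip_force: 0.0
```

Request:
{"name": "arm_command", "arguments": {
  "steps": [
    {"rot": [0,0,0],"slide": [0.002,-0.008,0],"grip": 0},
    {"rot": [0,0,0],"slide": [0.001,-0.008,0],"grip": 0},
    {"rot": [0,0,0],"slide": [0.001,-0.007,0],"grip": 0},
    {"rot": [0,0,0],"slide": [0.001,-0.007,0],"grip": 0},
    {"rot": [0,0,0],"slide": [0.001,-0.007,0],"grip": 0},
    {"rot": [0,0,0],"slide": [0.001,-0.007,0],"grip": 0},
    {"rot": [0,0,0],"slide": [0.001,-0.007,0],"grip": 0},
    {"rot": [0,0,0],"slide": [0.001,-0.007,0],"grip": 0}
  ]
}}

```text
time: 11.7
ee_pos: [0.635, 0.0295, 0.1444]
eef_rot: [0.651, 0.759, -0.0, 0.0]
ft_force: [-1.1, 0.6, 1.3]
width: 0.0002
grip_force: 0.5
```

Request:
{"name": "arm_command", "arguments": {
  "steps": [
    {"rot": [0,0,0],"slide": [0.001,-0.006,0],"grip": 0},
    {"rot": [0,0,0],"slide": [0.001,-0.006,0],"grip": 0},
    {"rot": [0,0,0],"slide": [0.001,-0.006,0],"grip": 0},
    {"rot": [0,0,0],"slide": [0.001,-0.006,0],"grip": 0},
    {"rot": [0,0,0],"slide": [0.001,-0.006,0],"grip": 0},
    {"rot": [0,0,0],"slide": [0,-0.006,0],"grip": 0},
    {"rot": [0,0,0],"slide": [0,-0.006,0],"grip": 0},
    {"rot": [0,0,0],"slide": [0,0,0],"grip": 0}
  ]
}}

```text
time: 12.7
ee_pos: [0.6399, -0.0123, 0.1446]
eef_rot: [0.651, 0.759, -0.0, 0.0]
ft_force: [-0.8, 0.4, 0.6]
width: 0.0004
grip_force: 0.0
```

Run:
```python
from h import *
d=shot('side','side3');t=shot('top','top3')
for c in (d,t):
  for r in eyes.look_for('bead_a_center',c)[:4]:
    b=r['bbox'];print(np.round(b),round(r['conf'],2),atz(c,(b[0]+b[2])/2,(b[1]+b[3])/2,.0235).round(3))
cv2.imwrite('pics/both3.png',np.hstack([cv2.resize(cv2.imread(f'pics/{k}3.png')[100:400,100:480],None,fx=1.05,fy=1.05) for k in('side','top')]))
```

```text
(no output)
```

View pics/both3.png

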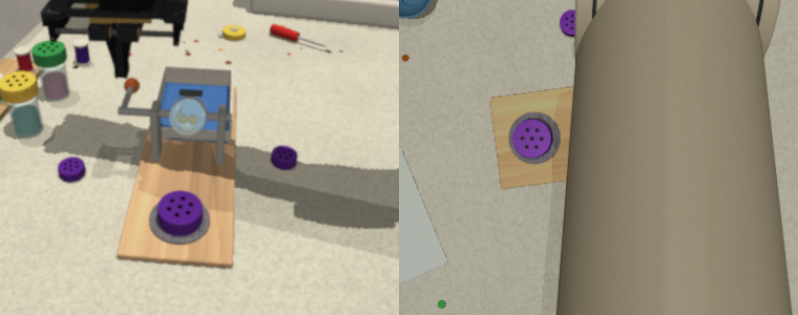

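The side view shows the jar tipped over with its bottom towards the camera, and the cap still on the pad. I retreat upwards and then to +y to look in the tray.

Request:
{"name": "arm_command", "arguments": {
  "steps": [
    {"rot": [0,0,0],"slide": [-0.001,0.012,0.01],"grip": 0},
    {"rot": [0,0,0],"slide": [0,0.01,0.05],"grip": 0},
    {"rot": [0,0,0],"slide": [0,0.02,0.04],"grip": 0},
    {"rot": [0,0,0],"slide": [-0.02,0.05,0],"grip": 0},
    {"rot": [0,0,0],"slide": [-0.03,0.05,0],"grip": 0},
    {"rot": [0,0,0],"slide": [-0.03,0.05,0],"grip": 0},
    {"rot": [0,0,0],"slide": [-0.03,0.05,0],"grip": 0},
    {"rot": [0,0,0],"slide": [-0.03,0.05,0],"grip": 0}
  ]
}}

```text
time: 13.9
ee_pos: [0.4973, 0.283, 0.2457]
eef_rot: [0.65, 0.76, 0.001, 0.0]
ft_force: [0.5, 0.3, -0.9]
width: 0.0005
grip_force: 0.0
```

Request:
{"name": "arm_command", "arguments": {
  "steps": [
    {"rot": [0,0,0],"slide": [-0.03,0.05,0],"grip": 0},
    {"rot": [0,0,0],"slide": [-0.03,0.05,0],"grip": 0},
    {"rot": [0,0,0],"slide": [-0.03,0.05,0],"grip": 0},
    {"rot": [0,0,0],"slide": [0,0,0],"grip": 0},
    {"rot": [0,0,0],"slide": [0,0,0],"grip": 0},
    {"rot": [0,0,0],"slide": [0,0,0],"grip": 0},
    {"rot": [0,0,0],"slide": [0,0,0],"grip": 0},
    {"rot": [0,0,0],"slide": [0,0,0],"grip": 0}
  ]
}}

```text
time: 14.9
ee_pos: [0.4094, 0.4299, 0.2447]
eef_rot: [0.651, 0.759, 0.0, 0.0]
ft_force: [-0.3, 0.7, 0.6]
width: 0.0002
grip_force: 0.0
```

Run:
```python
from h import *
d=shot('side','side4');t=shot('top','top4')
for c in (d,t):
  for r in eyes.look_for('bead_a_center',c)[:4]:
    b=r['bbox'];P=atz(c,(b[0]+b[2])/2,(b[1]+b[3])/2,.0235)[:2]-[.5353,.0003];q=.1198
    print(np.round(b),round(r['conf'],2),'stand',(np.array([[np.cos(q),np.sin(q)],[-np.sin(q),np.cos(q)]])@P).round(3))
cv2.imwrite('pics/both4.png',np.hstack([cv2.resize(cv2.imread(f'pics/{k}4.png')[y:y+220,x:x+200],None,fx=2,fy=2) for k,x,y in(('side',190,140),('top',260,110))]))
```

```text
[405. 209. 416. 217.] 0.64 stand [-0.011 -0.174]
```

View pics/both4.png

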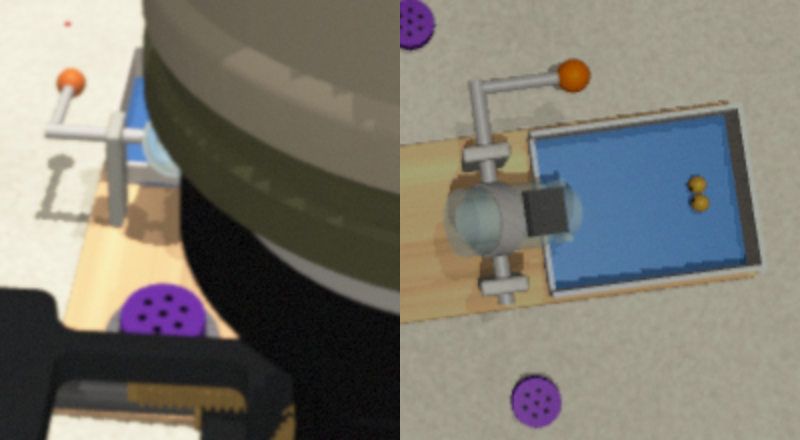

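Both beads lie in the tray (crop (697,184) and (700,203)) and the cap is still on the pad. The arm touches nothing, so I hand in.

```bash
python3 -c "
from bench import order
print(order.close_job())"
```

```text
the job is handed in; nothing more can be done
None
```

The job is handed in at about 15 s of the 48 s allowed: the last pictures show the purple cap right way up on the grey pad, both beads in the tray and the arm clear; the judge's result was not shown.

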